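Dock the cooling rack and hold the vial heater's cover open

ROBOT

A 6-joint arm with a two-finger parallel gripper is mounted at the origin on the work surface. World frame = base frame: x ahead of the robot, y to its left, z up, the work surface at z = 0. Lengths are in m, angles in degrees, forces in N, time in s.
With the tool pointing down it reaches from about 0.3 to 0.75 m from the base axis. Payload 8.5 kg.
Tool frame: the origin (TCP) lies at the very end of the fingers, on their centre line; the grasp point (between the pads) lies 19 mm behind it (env.tcp_to_grasp is the distance from the TCP to the grasp point, in m); z points along the fingers, y is the line along which they close (so a half turn about z gives the same grasp; the last joint's range is limited). The gripper opens to 85 mm and grips with 20 to 120 N. Pads are 22 mm wide; open, the fingers measure 114 mm over their backs; the gripper's body (76 mm by 85 mm) begins 54 mm behind the grasp point. The pads swing forward as they close: fully open they stand 13 mm farther back than shut.
Start: joints at [61.92, 21.807, 74.336, -0, 83.858, -12.336], TCP at [0.149, 0.529, 0.231] pointing down, gripper open.
Joint ranges: [-178.18, 178.18], [-50.72, 133.34], [12.68, 142.11], [-81.47, 261.47], [9.98, 163.14], [-165.26, 165.26]. Speed limits (degrees/s): [136.94, 136.94, 180, 180, 180, 180].

INTERFACE

Orientations are given as a 3x3 rotation matrix whose columns are the frame's x, y, z axes.
In Python, from rig import status, get_image, env gives the robot as it stands.
- The arm moves only by the shell command python3 -m handwheel 'ROWS' [FORCE]. ROWS is text: rows parted by semicolons, each of 7 numbers parted by spaces: the shift along the world's x, y, z in cm, then the turn, a rotation vector about the world's x, y, z in degrees, then the opening, from 0 (shut) to 1 (fully open). In form: dx dy dz wx wy wz gripper; .... A call has 1 to 8 rows; each row is the pose to reach, as a shift and turn from the pose commanded when the call began; what a row does not reach only later rows make up. A row lasts 1/12 s, in which the tool goes at most 41.7 mm and 7.16 degrees, less where a joint would pass 70% of its speed; a pose out of reach is approached as far as the arm can. A call with a gripper value outside its range is refused whole. The fingers move at their own pace and stop on an object; FORCE is the grip in N (left out, the last holds). Time passes only in rows, so rows that repeat a pose let the fingers close. It gives the time, the measured TCP pose, the force, the opening and the grip force at its end, in the units of the state.
- status.observe(): the state, without advancing time (a new reading comes with each control period).
- get_image(name): name is "scene" or "top" or "wrist"; returns a dict with "color" (420x560x3 uint8, red, green, blue), "vertical_fov" (degrees; the focal length in pixels is half the picture's height over the tangent of half this angle, whatever the lens; pixels are square), "cx", "cy" (the principal point, pixels), "xyz" and "orientation" of the camera in the world. Camera axes: x right, y down, z forward; pixel columns grow to the right and rows downward; lengths in m; the calibration is good to about 2 mm. The wrist camera is an equidistant fisheye: a pixel r from the principal point sees the ray r / f radians off the axis. A picture is of the moment at which its call begins. There is no depth.
- env.close_job(): hands the job in; it is judged then, once.
The state is a dict: "time_s": time; "q": joint angles; "qvel": joint speeds; "joint_efforts": joint torques, N m; "position": TCP position; "tool_rot": TCP orientation; "ft_force": force on the tool from outside, world axes, zero at the start; "wrist_torque": the same for the moment, N m; "grip_width": finger opening in m; "gripper_force": force on a finger pad.
Only numpy, scipy, OpenCV 4.12 (cv2) and the standard library are available. Lean on these libraries where they do the work, as an engineer would, in place of code of your own. Each camera call takes 0.05 s, during which the arm holds its last target. There are 200 camera calls.

TASK

The hot vials in the heater are about to be moved to the cooler by a colleague: set the empty vial rack fully down on the cooling base so that both its pins come up through the holes in the rack's ears, and let go of it gently. Then, before you touch the slide catch, tug the heater's cover upwards by its bar handle to learn whether it is caught; if it is, release it by sliding the catch across towards the handle, never forcing the cover against it. Raise the cover to about 60 degrees and finish while still holding it open there, steady, with the other things on the bench left where they are.

Things in the scene. Friction and masses are not known exactly. Their poses are not given: they have to be found in the camera images.
- rack_grip (a point): Empty white vial rack, 148 x 76 x 102 mm, 0.3 kg, two shelves, upright on the bench. Point in its upright grip plate, on the centre, 80 mm above the underside; x along the rack, z up. Grip plate 70 mm along x, 10 mm thick along y, top 22 mm above the point; free down to the upper shelf, 43 mm above the underside. Same after a half turn; fits either way round.
- rack_ear (a point): Mouth of the 11 mm through hole in the ear at the rack's +x end, 59.5 mm from the rack's centre and 8 mm above its underside (the lower shelf is 8 mm thick and sticks out at both ends as ears). The ear at the -x end has the same hole, 59.5 mm the other way.
- cooler_seat (a point): Cooling base, a low finned aluminium slab 176 x 96 x 30 mm fixed to the bench. Point: centre of its top face, between two steel pins 8 mm thick and 16 mm high with tapered tips, 59.5 mm either side of it along x; z up. The seated rack has its underside on this face, so rack_grip then lies 80 mm above this point.
- cover_bar (a point): Centre of the steel bar handle on the front of the heater's cover; moves with it. Bar 12 mm thick, 120 mm long along y, level, on two arms 56 mm either side of the centre; shut, it is 102 mm above the bench, with 36 mm of free gap between it and the cover behind, free above and in front, 54 mm free below. Cover shut: x points to the back (hinge), z up.
- cover_hinge (a point): Centre of the cover's hinge line at the back of the heater, 90 mm above the bench, fixed; hinge line along y, x backwards, z up. Cover shut: the bar lies 228 mm in front (-x) and 12 mm above. Heater: white unit 280 x 280 mm fixed to the bench; cover 192 x 280 mm, top 118 mm above the bench; control deck in front of it 42 mm high.
- cover (a joint): Angle of the heater's cover in rad: 0 shut, grows as the front is raised, stops at 1.3. The cover (0.6 kg, about 3 N to lift at the bar) has no stay and falls shut when let go. When caught it lifts about 0.02 rad (5 mm at the bar) and then stops dead; when free it keeps rising.
- catch_thumb (a point): Centre of the thumb tab of the cover's slide catch: black, upright, 12 (x) x 10 (y) x 20 mm high, on a grey housing (top 80 mm above the bench) in front of the cover near its left end. It slides along -y of this frame, towards the bar handle, to release; x backwards, z up. 25 mm free behind the tab, free on the other sides.
- catch (a joint): Travel of the slide catch in m: grows as the tab slides towards the bar handle; 0.022 = fully across, surely released. Slides stiffly (about 3 N), stays where it is left. It starts somewhere from 0 to 0.006; there it may or may not hold the cover, depending on the strike hidden in the housing, so neither its place nor its look tells.
- bottle_mid (a point): Bystander: amber glass bottle with a white cap, 72 mm across, 170 mm high; the point is its middle, 85 mm above its underside. Leave it where it is.
- carton_mid (a point): Bystander: cardboard carton 115 x 85 x 55 mm; the point is its middle, 27.5 mm above its underside. Leave it where it is.
- beaker_mid (a point): Bystander: open glass beaker, 68 mm across, 85 mm high; the point is its middle, 40 mm above its underside. Leave it where it is.
- vial0_mid (a point): Bystander: crimped 20 mL glass vial, 23 mm across, 74 mm high; the point is its middle, 37 mm above its underside. Leave it where it is.
- vial1_mid (a point): Bystander: second crimped 20 mL glass vial, 23 mm across, 74 mm high; the point is its middle, 37 mm above its underside. Leave it where it is.
- notebook_mid (a point): Bystander: notebook 130 x 90 x 14 mm, lying flat; the point is its middle, 7 mm above its underside. Leave it where it is.
- screwdriver_mid (a point): Bystander: screwdriver 160 mm long, lying flat; the point is its middle, 12 mm above its underside. Leave it where it is.
- captray_mid (a point): Bystander: small open grey tray 100 x 70 x 25 mm; the point is its middle, 12 mm above its underside. Leave it where it is.

How it is judged (in metres and radians):
On the way, in this order (a step that is already met when the one before it is completed fails the run):
1. the rack stands fully down over both pins of the cooling base, let go (horizontal distance between rack_grip and cooler_seat below 0.005 m and z of rack_grip in the frame of cooler_seat between 0.077 and 0.083 m and angle between the x axis of rack_grip and the x axis of cooler_seat, either way round below 0.06 rad and angle between rack_grip's own z axis and vertical below 0.05 rad and contact force between rack and the fingers below 0.1 N), for 0.2 s.
2. the cover has been tugged upwards (lifted through its play) with the catch still where it was (value of joint cover above 0.01 rad and distance of catch_thumb from where it was at the start of the episode below 0.004 m and contact force between cover and the fingers above 1 N), for 0.1 s.
3. the cover is raised past 50 degrees (value of joint cover above 0.87 rad), for 0.2 s.
At the end, for the whole second after the job is handed in: The robot's fingers hold the cover (more than 1 N between them) still at 50 to 70 degrees (0.87 to 1.22 rad, under 0.05 rad/s); the rack stands released on the cooling base, within 5 mm of its centre, 3 mm of fully down and 0.06 rad of its direction (all of step 1 and value of joint cover between 0.87 and 1.22 rad and velocity of joint cover between -0.05 and 0.05 rad/s and contact force between cover and the fingers above 1 N); the arm keeps its last pose, push and grip.
It fails at once if a bystander is shifted by more than 40 mm (distance of any of bottle_mid, carton_mid, beaker_mid, vial0_mid, vial1_mid, notebook_mid, screwdriver_mid, captray_mid from where it was at the start of the episode above 0.04 m).
It fails at once if the rack is tipped by more than 35 degrees (angle between rack_grip's own z axis and vertical above 0.61 rad).
It fails at once if the rack is dropped (falls freely by more than about 10 mm) (linear speed of rack above 0.45 m/s and contact force between rack and the fingers below 0.05 N).
It fails at once if the cover is forced against its catch with more than 60 N (contact force between cover and catch above 60 N).
It also fails if it takes over 70 s, if anything falls off the work surface, if the arm or the gripper's body presses on something with over 40 N, if the wrist force passes 120 N, or if a joint passes its speed limit or range.

## Working session

There is one attempt and no reset: what is moved stays moved. The work goes in short steps, Python scripts to look and compute and a shell command to move; the robot and the scene stay as the last step left them, time stands still between calls to the robot, and variables do not carry over. Pictures are saved under pics/ and viewed, at most 10 in all, crops included, and the job is handed in when it is done.

```bash
ls; mkdir -p pics; cat > h.py <<'E'
import numpy as np, cv2
from rig import status, get_image, env
def snap(n,f):
    im=get_image(n); cv2.imwrite(f'pics/{f}.png',im['color'][:,:,::-1]); 
    np.save(f'pics/{f}.npy',im,allow_pickle=True); return im
def load(f): return np.load(f'pics/{f}.npy',allow_pickle=True).item()
def ray(im,u,v,fish=False):
    f=im['color'].shape[0]/2/np.tan(np.radians(im['vertical_fov'])/2)
    a=np.array([u-im['cx'],v-im['cy']],float)
    if fish:
        r=np.hypot(*a); t=r/f; d=np.array([*(a/max(r,1e-9)*np.sin(t)),np.cos(t)])
    else: d=np.array([*(a/f),1.])
    return np.array(im['xyz']),np.array(im['orientation']).reshape(3,3)@d
def onz(im,u,v,z,fish=False):
    o,d=ray(im,u,v,fish); return o+d*(z-o[2])/d[2]
def proj(im,p,fish=False):
    f=im['color'].shape[0]/2/np.tan(np.radians(im['vertical_fov'])/2)
    c=np.array(im['orientation']).reshape(3,3).T@(np.array(p)-im['xyz'])
    if fish:
        r=np.hypot(c[0],c[1]); t=np.arctan2(r,c[2]); return np.array([im['cx'],im['cy']])+f*t*c[:2]/r
    return np.array([im['cx'],im['cy']])+f*c[:2]/c[2]
E
python3 - <<'E'
from h import *
for n in('scene','top','wrist'):
    im=snap(n,n+'0'); print(n,im['vertical_fov'],im['cx'],im['cy'],im['xyz'],np.round(im['orientation'],3).tolist())
s=status.observe(); print({k:np.round(v,3).tolist() for k,v in s.items()})
a=cv2.imread('pics/top0.png');cv2.imwrite('pics/top0b.png',cv2.resize(a,(800,600),interpolation=cv2.INTER_CUBIC))
E
```

```text
pics
scene 57.22489279401388 285.70679347221676 206.2967809840346 [1.25450463 0.39872205 0.71251406] [[-0.562, 0.48, -0.674], [0.827, 0.325, -0.458], [-0.001, -0.815, -0.58]]
top 44.374907601189605 278.4946982565304 208.52240293996098 [ 0.41005984 -0.06695952  1.57363427] [[-0.007, -0.996, 0.091], [-1.0, 0.006, -0.008], [0.008, -0.091, -0.996]]
wrist 65.70646984690485 280.0784274259552 204.48393799380074 [0.07636191 0.55072014 0.37322545] [[0.271, 0.921, 0.281], [0.963, -0.259, -0.081], [-0.002, 0.293, -0.956]]
{'time_s': 0.15, 'q': [61.92, 21.834, 74.371, 0.0, 83.86, -12.336], 'qvel': [0.047, -0.111, -0.112, -0.095, 0.037, -0.039], 'joint_efforts': [0.002, -44.863, -23.135, -0.0, 0.004, 0.0], 'position': [0.149, 0.529, 0.231], 'tool_rot': [[-0.962, 0.271, -0.001], [0.271, 0.962, -0.001], [0.0, -0.001, -1.0]], 'ft_force': [0.144, -0.258, 0.051], 'wrist_torque': [0.031, -0.018, -0.001], 'gripper_force': 0.0, 'grip_width': 0.085}
```

View pics/top0b.png

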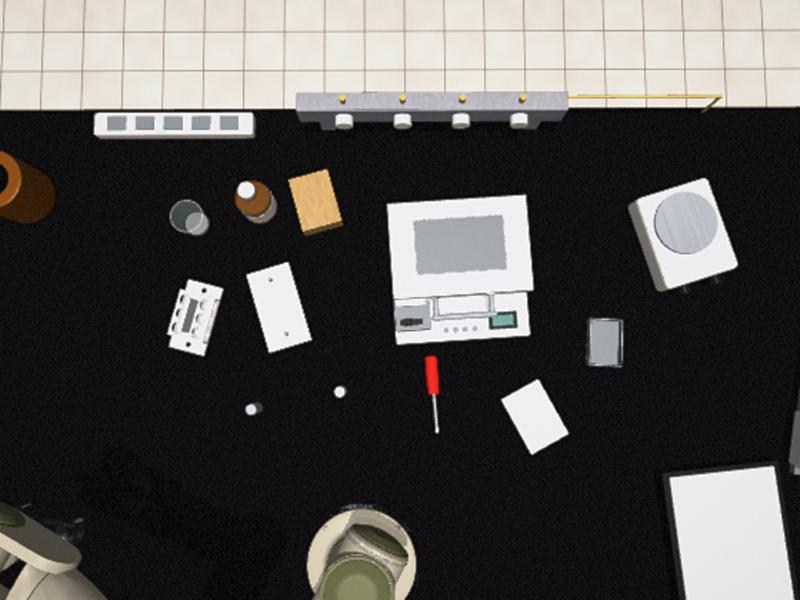

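View pics/scene0.png

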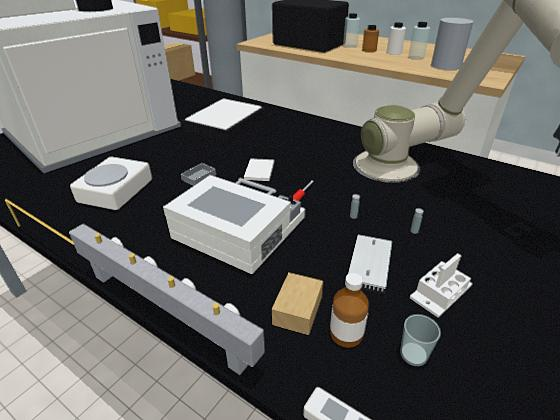

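The top view (800 px) shows the rack with ear holes near (204,290)/(189,344), cooler pins near (271,280)/(287,334), and the heater cover at (388–533, 196–297). The bar is near (464,313) and the black catch tab near (411,321). The scene view confirms this layout.

```bash
python3 - <<'E'
from h import *
im=load('top0'); k=.7
def P(n,u,v,z): 
    p=onz(im,u*k,v*k,z); print(n,np.round(p,4)); return p
def ln(a,b): d=a-b; print('  mid',np.round((a+b)/2,4),'len',np.linalg.norm(d[:2]).round(4),'ang',np.degrees(np.arctan2(d[1],d[0])).round(1))
ln(P('ear1',204,290,.008),P('ear2',189,344,.008))
ln(P('pin1',271,280,.045),P('pin2',287,334,.045))
ln(P('barL',437,314,.102),P('barR',494,313,.102))
ln(P('coverBL',388,204,.118),P('coverBR',527,196,.118))
ln(P('coverFL',393,297,.118),P('coverFR',533,291,.118))
P('tab',411,321,.1)
for n,u,v,z in(('bottle',247,188,.17),('carton',315,200,.055),('beaker',186,213,.085),('v0',250,409,.07),('v1',340,391,.07)):P(n,u,v,z)
c=im['color']
a=c[190:260,110:225,::-1];cv2.imwrite('pics/c1.png',cv2.resize(a,None,fx=5,fy=5,interpolation=cv2.INTER_CUBIC))
a=c[190:250,265,::-1] if 0 else c[195:250,265:380,::-1];cv2.imwrite('pics/c2.png',cv2.resize(a,None,fx=5,fy=5,interpolation=cv2.INTER_CUBIC))
A=cv2.vconcat([cv2.imread('pics/c1.png'),cv2.imread('pics/c2.png')[:240]]);cv2.imwrite('pics/c12.png',A);print(A.shape)
E
```

```text
ear1 [0.5723 0.3337 0.008 ]
ear2 [0.4574 0.3635 0.008 ]
  mid [0.5149 0.3486 0.008 ] len 0.1187 ang -14.5
pin1 [0.5886 0.1849 0.045 ]
pin2 [0.4756 0.1508 0.045 ]
  mid [0.5321 0.1678 0.045 ] len 0.118 ang 16.8
barL [ 0.5112 -0.1576  0.102 ]
barR [ 0.5124 -0.2721  0.102 ]
  mid [ 0.5118 -0.2148  0.102 ] len 0.1145 ang 90.6
coverBL [ 0.7323 -0.0607  0.118 ]
coverBR [ 0.7472 -0.3409  0.118 ]
  mid [ 0.7398 -0.2008  0.118 ] len 0.2806 ang 93.0
coverFL [ 0.5445 -0.0695  0.118 ]
coverFR [ 0.5547 -0.3484  0.118 ]
  mid [ 0.5496 -0.209   0.118 ] len 0.2791 ang 92.1
tab [ 0.4976 -0.1054  0.1   ]
bottle [0.7539 0.2123 0.17  ]
carton [0.7557 0.0925 0.055 ]
beaker [0.7232 0.3534 0.085 ]
v0 [0.3234 0.221  0.07  ]
v1 [0.3582 0.0391 0.07  ]
(590, 575, 3)
```

View pics/c12.png

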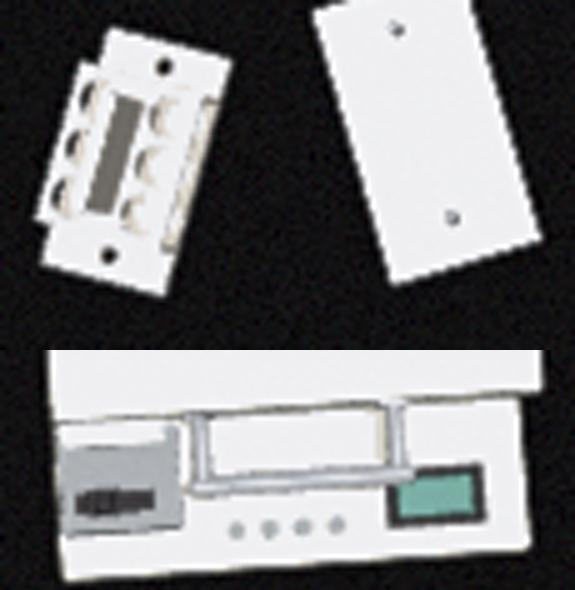

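The crop shows the ear holes, pins and bar ends clearly. The bar runs from (193,489) to (411,475), and the tab sits in a dark slot at (75–155,500). I'll move above the rack.

```bash
python3 -m handwheel '2 -1 0 0 0 0 1; 6 -3 0 0 0 0 1; 9.5 -4.7 0 0 0 0 1; 13 -6.4 0 0 0 0 1; 16.5 -8.1 0 0 0 0 1; 20 -9.8 0 0 0 0 1; 23.5 -11.5 0 0 0 0 1; 26 -12.7 0 0 0 0 1'; python3 -m handwheel '2.5 -1.2 -1 0 0 0 1; 5 -2.5 -2 0 0 0 1; 8 -4 -3 0 0 0 1; 10 -5.4 -3 0 0 0 1; 10.6 -5.4 -3 0 0 0 1;10.6 -5.4 -3 0 0 0 1'
python3 - <<'E'
from h import *
im=load('top0'); q=lambda u,v,z:onz(im,u/5+110,v/5+190,z)
for n,u,v,z in(('e1',164,66,.008),('e2',109,255,.008),('p1',397,28,.045),('p2',453,217,.045),('grip',113,155,.102)):print(n,q(u,v,z).round(4))
for u,v in((193,139),(411,122)):print(onz(im,u/5+265,v/5+195,.102).round(4))
im=snap('wrist','w1')
g=[.515,.348]
for z in(.102,.008):print(proj(im,[*g,z],True))
a=cv2.imread('pics/w1.png');cv2.imwrite('pics/w1b.png',cv2.resize(a,(800,600),interpolation=cv2.INTER_CUBIC))
E
```

```text
time_s: 0.82
position: [0.4118, 0.4005, 0.231]
tool_rot: [[-0.962, 0.273, -0.0], [0.273, 0.962, -0.001], [-0.0, -0.001, -1.0]]
ft_force: [-0.2, -0.4, -0.8]
grip_width: 0.0854
gripper_force: 0.0
time_s: 1.32
position: [0.5164, 0.3476, 0.2006]
tool_rot: [[-0.962, 0.273, -0.001], [0.273, 0.962, -0.0], [0.001, -0.0, -1.0]]
ft_force: [-0.5, 1.4, 0.6]
grip_width: 0.0851
gripper_force: 0.0
e1 [0.5717 0.3337 0.008 ]
e2 [0.4568 0.365  0.008 ]
p1 [0.5898 0.1858 0.045 ]
p2 [0.4768 0.1517 0.045 ]
grip [0.5111 0.3378 0.102 ]
[ 0.5026 -0.1509  0.102 ]
[ 0.5116 -0.2761  0.102 ]
[279.22787571 205.27551007]
[279.56040105 179.00329577]
```

View pics/w1b.png

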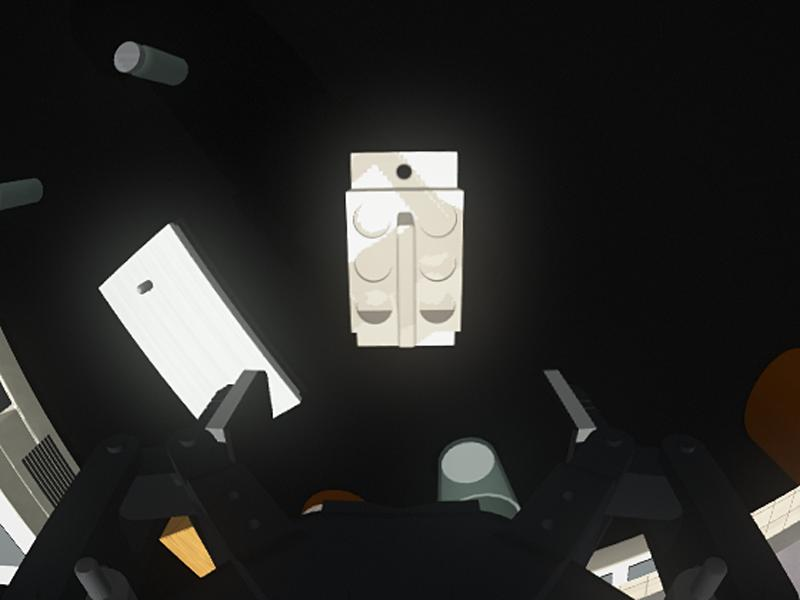

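The wrist view shows the plate's top face running from about (405,225) to (406,346), the near ear hole at (404,171) and one cooler pin at (146,287). The rack is aligned with the tool.

```bash
python3 - <<'E'
from h import *
im=load('w1'); k=.7
q=lambda n,u,v,z:print(n,onz(im,u*k,v*k,z,True).round(4))
q('hole-',404,171,.008)
q('top a',405,213,.102);q('top a2',405,225,.102);q('top b',405.5,346,.102)
q('pin tip',151,284,.046); q('pin base',140,291,.03)
E
```

```text
hole- [0.456  0.3682 0.008 ]
top a [0.4738 0.363  0.102 ]
top a2 [0.4799 0.3613 0.102 ]
top b [0.546 0.343 0.102]
pin tip [0.4749 0.169  0.046 ]
pin base [0.4788 0.1455 0.03  ]
```

```bash
python3 -m handwheel '-0.3 0.35 -2 0 0 0 1; -0.3 0.35 -5 0 0 0 1; -0.3 0.35 -8 0 0 0 1; -0.3 0.35 -11 0 0 0 1; -0.3 0.35 -13 0 0 0 1; -0.3 0.35 -13.9 0 0 0 1; -0.3 0.35 -13.9 0 0 0 1; -0.3 0.35 -13.9 0 0 0 0.5' 40; python3 -m handwheel '0 0 0 0 0 0 0;0 0 0 0 0 0 0;0 0 0 0 0 0 0;0 0 0 0 0 0 0;0 0 0 0 0 0 0;0 0 0 0 0 0 0;0 0 0 0 0 0 0;0 0 0 0 0 0 0' 40; python3 -m handwheel '0 0 0 0 0 0 0;0 0 0 0 0 0 0;0 0 1 0 0 0 0;0 0 2 0 0 0 0;0 0 4 0 0 0 0;0 0 6 0 0 0 0;0 0 8 0 0 0 0;0 0 8 0 0 0 0'; python3 -c "
from h import *
snap('wrist','w2')
"
```

```text
time_s: 2.03
position: [0.5121, 0.3527, 0.0634]
tool_rot: [[-0.963, 0.27, 0.001], [0.27, 0.963, 0.001], [-0.001, 0.001, -1.0]]
ft_force: [0.6, 0.6, 0.5]
grip_width: 0.0756
gripper_force: 0.0
time_s: 2.7
position: [0.5124, 0.3518, 0.0628]
tool_rot: [[-0.962, 0.271, 0.001], [0.271, 0.962, 0.0], [-0.001, 0.0, -1.0]]
ft_force: [-1.1, -1.3, 4.8]
grip_width: 0.0094
gripper_force: 40.3
time_s: 3.37
position: [0.5137, 0.3527, 0.1468]
tool_rot: [[-0.963, 0.271, 0.007], [0.271, 0.963, 0.003], [-0.006, 0.005, -1.0]]
ft_force: [1.1, -0.0, -3.4]
grip_width: 0.0096
gripper_force: 39.3
```

View pics/w2.png

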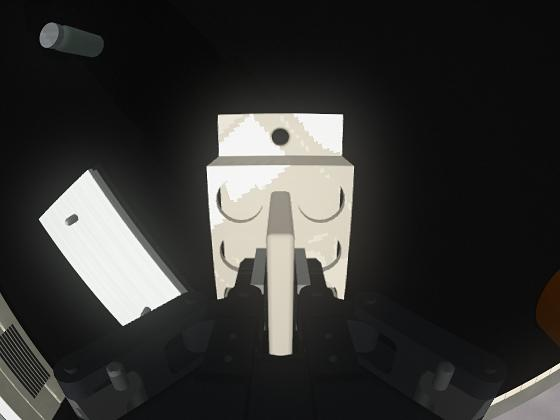

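The rack is held squarely with its near ear hole at (280.5,136). The cooler pins are visible at about (71,219) and (147,311).

```bash
python3 - <<'E'
from h import *
im=load('w2'); s=status.observe(); p=s['position'];R=np.array(s['tool_rot'])
h=onz(im,280.5,136,.008+p[2]-.0628,True); print('hole',h.round(4)); d=R.T@(h-p);print('hole in tool',d.round(4)) 
print('pin in w1 tip', onz(load('w1'),140*.7,291*.7,.045,True).round(4))
g=im['color'][...,:].astype(int)
for u,v in((66,222),(76,217)):print('w2',u,onz(im,u,v,.046,True).round(4),onz(im,u,v,.03,True).round(4))
# slab direction in top view
t=load('top0')['color']; m=(t.min(2)>150).astype(np.uint8)[180:255,165:225]
c=max(cv2.findContours(m,0,1)[0],key=cv2.contourArea)+np.array([165,180])
r=cv2.minAreaRect(c);b=cv2.boxPoints(r);P=np.array([onz(load('top0'),*q,.03) for q in b]);print(P.round(4),P.mean(0))
for i in range(4):
  e=P[i]-P[i-1];print(np.linalg.norm(e).round(4),np.degrees(np.arctan2(e[1],e[0])).round(2))
E
```

```text
hole [0.4579 0.3696 0.0895]
hole in tool [0.0578 0.0017 0.0546]
pin in w1 tip [0.4771 0.1562 0.045 ]
w2 66 [0.4752 0.1566 0.046 ] [0.4776 0.1423 0.03  ]
w2 76 [0.474  0.1711 0.046 ] [0.4762 0.1578 0.03  ]
[[0.6033 0.2412 0.03  ]
 [0.6295 0.153  0.03  ]
 [0.465  0.1031 0.03  ]
 [0.4393 0.1907 0.03  ]] [0.53428492 0.17199803 0.03      ]
0.1716 17.14
0.092 -73.43
0.1719 -163.15
0.0912 106.35
```

```bash
python3 -m handwheel '0.2 -2 0 0 0 4 0;0.5 -5 0 0 0 10 0;0.8 -8 0 0 0 16 0;1.1 -11 0 0 0 21.5 0;1.4 -14 0 0 0 27 0;1.6 -16.5 0 0 0 31 0;1.8 -18.2 0 0 0 32.5 0;1.8 -18.2 0 0 0 32.5 0';python3 -m handwheel '0 0 0 0 0 0 0;0 0 -0.5 0 0 0 0;0 0 -1 0 0 0 0;0 0 -1 0 0 0 0'; python3 -c "
from h import *
im=snap('wrist','w3');a=im['color'][40:300,150:410,::-1];cv2.imwrite('pics/w3c.png',cv2.resize(a,(598,598),interpolation=cv2.INTER_CUBIC))
"
```

```text
time_s: 4.08
position: [0.5301, 0.1668, 0.1409]
tool_rot: [[-0.958, -0.286, -0.003], [-0.286, 0.958, -0.001], [0.003, -0.0, -1.0]]
ft_force: [-0.8, -0.5, -4.0]
grip_width: 0.0092
gripper_force: 39.8
time_s: 4.42
position: [0.5294, 0.1706, 0.1307]
tool_rot: [[-0.957, -0.289, -0.003], [-0.289, 0.957, -0.0], [0.003, 0.001, -1.0]]
ft_force: [-0.2, -0.4, -4.4]
grip_width: 0.0093
gripper_force: 39.8
```

View pics/w3c.png

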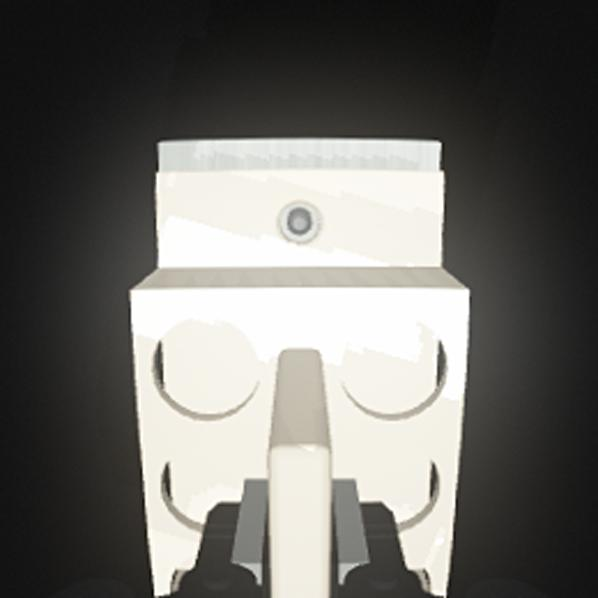

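Through the hole, whose mouth centres on crop (300,222), the pin shows at about (299,220), and the slab edge is parallel to the ear. Next I'll compute the remaining offset.

```bash
python3 - <<'E'
from h import *
im=load('w3'); k=260/598; c=lambda u,v,z:onz(im,150+u*k,40+v*k,z,True)
h=c(300,222,.0759); R=np.array(status.observe()['tool_rot'])
for z in(.046,.038): 
  p=c(299,220,z);print(h.round(4),p.round(4),'shift',(p-h).round(4), 'tool',(R.T@(p-h)).round(4))
p=c(299,220,.044);print('seat est from pin',p+.0595*np.array([.957,.289,0]))
for a,b in(((158,141),(441,141)),((156,172),(444,172))): 
  e=c(*b,.03)-c(*a,.03);print(np.degrees(np.arctan2(e[1],e[0])))
print('corners',c(158,141,.03),c(441,141,.03))
E
```

```text
[0.4733 0.1552 0.0759] [0.4753 0.1555 0.046 ] shift [ 0.0019  0.0003 -0.0299] tool [-0.002  -0.0003  0.0299]
[0.4733 0.1552 0.0759] [0.4759 0.1557 0.038 ] shift [ 0.0026  0.0005 -0.0379] tool [-0.0027 -0.0003  0.0379]
seat est from pin [0.53237239 0.17276634 0.044     ]
106.83060214840555
106.83707058537627
corners [0.46423358 0.10451256 0.03      ] [0.43771588 0.19217418 0.03      ]
```

```bash
python3 -m handwheel '0.2 0.05 0 0 0 0 0;0.2 0.05 -0.5 0 0 0 0;0.2 0.05 -1 0 0 0 0;0.2 0.05 -1.4 0 0 0 0;0.2 0.05 -1.4 0 0 0 0;0.2 0.05 -1.4 0 0 0 0'; python3 - <<'E'
from h import *
im=snap('wrist','w4');s=status.observe();print(s['position'])
a=im['color'][90:190,230:330,::-1];cv2.imwrite('pics/w4c.png',cv2.resize(a,(500,500),interpolation=cv2.INTER_CUBIC))
E
```

```text
time_s: 4.97
position: [0.5321, 0.1703, 0.118]
tool_rot: [[-0.958, -0.288, -0.001], [-0.288, 0.958, -0.0], [0.001, 0.0, -1.0]]
ft_force: [0.1, -0.1, -2.5]
grip_width: 0.0092
gripper_force: 39.8
[0.53226352 0.1703279  0.11829889]
```

View pics/w4c.png

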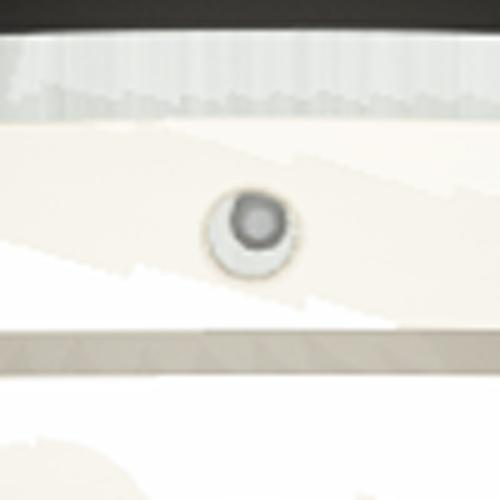

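The pin is at crop (258,220) and the hole mouth at (252,233).

```bash
python3 - <<'E'
from h import *
im=load('w4'); c=lambda u,v,z:onz(im,230+u/5,90+v/5,z,True)
s=status.observe();h=c(252,233,s['position'][2]-.0628+.008);R=np.array(s['tool_rot'])
p=c(258,220,.045);print(h,p,(p-h)*1000,R.T@(p-h)*1000)
E
```

```text
[0.47622123 0.15500116 0.06349889] [0.47588205 0.15573437 0.045     ] [ -0.33918484   0.73320692 -18.4988852 ] [ 0.11234782  0.80002285 18.49888467]
```

Shift by about (-0.03, +0.07) cm and lower onto the pins.

```bash
python3 -m handwheel '-0.03 0.07 -0.3 0 0 0 0;-0.03 0.07 -0.8 0 0 0 0;-0.03 0.07 -1.2 0 0 0 0;-0.03 0.07 -1.6 0 0 0 0;-0.03 0.07 -1.6 0 0 0 0;-0.03 0.07 -1.6 0 0 0 0';python3 -m handwheel '0 0 -0.2 0 0 0 0;0 0 -0.4 0 0 0 0;0 0 -0.6 0 0 0 0;0 0 -0.6 0 0 0 0;0 0 -0.6 0 0 0 0'
```

```text
time_s: 5.52
position: [0.5318, 0.171, 0.102]
tool_rot: [[-0.958, -0.288, -0.001], [-0.288, 0.958, -0.0], [0.001, 0.0, -1.0]]
ft_force: [-0.2, 0.5, -3.1]
grip_width: 0.0097
gripper_force: 39.9
time_s: 5.93
position: [0.5319, 0.171, 0.0962]
tool_rot: [[-0.958, -0.288, -0.0], [-0.288, 0.958, -0.0], [0.0, 0.0, -1.0]]
ft_force: [0.8, -0.2, -4.4]
grip_width: 0.0097
gripper_force: 39.9
```

```bash
python3 -m handwheel '0 0 -0.1 0 0 0 0;0 0 -0.2 0 0 0 0;0 0 -0.3 0 0 0 0;0 0 -0.35 0 0 0 0;0 0 -0.35 0 0 0 0;0 0 -0.35 0 0 0 0';python3 -c "
from h import *
print(status.observe()['ft_force'])"
```

```text
time_s: 6.43
position: [0.5319, 0.1711, 0.0928]
tool_rot: [[-0.958, -0.288, -0.0], [-0.288, 0.958, -0.0], [0.0, -0.0, -1.0]]
ft_force: [-0.7, 0.0, -3.6]
grip_width: 0.0098
gripper_force: 39.9
[-0.68069963  0.00881038 -3.55333283]
```

```bash
python3 -m handwheel '0 0 -0.1 0 0 0 0;0 0 -0.15 0 0 0 0;0 0 -0.15 0 0 0 0';python3 -m handwheel '0 0 -0.1 0 0 0 0;0 0 -0.1 0 0 0 0;0 0 -0.1 0 0 0 0'
```

```text
time_s: 6.68
position: [0.532, 0.171, 0.0927]
tool_rot: [[-0.958, -0.288, 0.001], [-0.288, 0.958, -0.0], [-0.001, -0.0, -1.0]]
ft_force: [-4.9, -0.2, 10.2]
grip_width: 0.0096
gripper_force: 41.9
time_s: 6.93
position: [0.532, 0.1711, 0.0927]
tool_rot: [[-0.957, -0.289, 0.002], [-0.289, 0.957, -0.0], [-0.002, -0.001, -1.0]]
ft_force: [-7.5, -2.6, 18.7]
grip_width: 0.0094
gripper_force: 43.1
```

It is seated: z is .0927 and firm. I'll take the push off, open and retreat upwards.

```bash
python3 -m handwheel '0 0 0.1 0 0 0 0;0 0 0.22 0 0 0 0;0 0 0.22 0 0 0 0;0 0 0.22 0 0 0 0.15;0 0 0.22 0 0 0 0.25;0 0 0.22 0 0 0 0.4;0 0 0.22 0 0 0 0.6;0 0 0.22 0 0 0 0.8' 20;python3 -m handwheel '0 0 0 0 0 0 0.8;0 0 0 0 0 0 0.8;0 0 1 0 0 0 0.8;0 0 3 0 0 0 0.8;0 0 5 0 0 0 0.8;0 0 8 0 0 0 0.8;0 0 12 0 0 0 0.8;0 0 13 0 0 0 0.8'; python3 -c "
from h import *
im=snap('wrist','w5');snap('top','top5')"
```

```text
time_s: 7.6
position: [0.532, 0.1711, 0.0925]
tool_rot: [[-0.958, -0.288, 0.0], [-0.288, 0.958, 0.0], [-0.0, 0.0, -1.0]]
ft_force: [-1.0, -0.1, -0.3]
grip_width: 0.057
gripper_force: 0.0
time_s: 8.27
position: [0.5334, 0.1713, 0.2291]
tool_rot: [[-0.957, -0.288, 0.009], [-0.288, 0.957, 0.001], [-0.009, -0.002, -1.0]]
ft_force: [0.4, -0.1, 0.9]
grip_width: 0.0685
gripper_force: 0.0
```

View pics/w5.png

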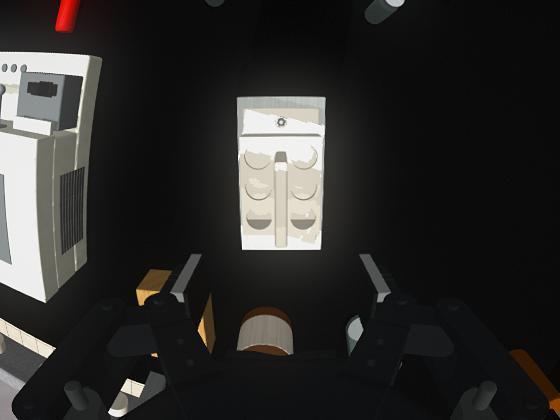

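The rack stands over the pins and the near pin shows in its hole at (281,122). Now I'll move over the heater front, turning so the fingers close fore-aft.

```bash
python3 -m handwheel '-0.3 -1 0 0 0 -4 1;-0.8 -3 0 0 0 -11 1;-1.2 -5.5 0 0 0 -18 1;-1.6 -8 0 0 0 -25 1;-2 -10.5 0 0 0 -32 1;-2.4 -13 0 0 0 -39 1;-2.8 -15.5 0 0 0 -46 1;-3.2 -18 0 0 0 -53 1';python3 -m handwheel '-0.4 -2 0 0 0 -7 1;-0.9 -4 0 0 0 -14 1;-1.4 -6.5 0 0 0 -21 1;-1.8 -9 0 0 0 -28 1;-2.2 -11.5 0 0 0 -35 1;-2.5 -13.5 0 0 0 -42 1;-2.8 -15.5 0 0 0 -48 1;-2.8 -16 0 0 0 -51 1';python3 -m handwheel '0 0 0 0 0 0 1;0 0 0 0 0 0 1;0 0 0 0 0 0 1'
python3 - <<'E'
from h import *
im=snap('wrist','w6')
for n,p in(('bar',[.507,-.2135,.102]),('barL',[.5026,-.151,.102]),('tab',[.4976,-.1054,.1])):print(n,proj(im,p,True)*800/560)
cv2.imwrite('pics/w6b.png',cv2.resize(im['color'][...,::-1],(800,600),interpolation=cv2.INTER_CUBIC))
E
```

```text
time_s: 9.03
position: [0.499, -0.0099, 0.2216]
tool_rot: [[-0.803, 0.596, -0.002], [0.596, 0.803, 0.001], [0.002, -0.001, -1.0]]
ft_force: [0.3, -0.8, -0.1]
grip_width: 0.0853
gripper_force: 0.0
time_s: 9.7
position: [0.471, -0.1712, 0.2215]
tool_rot: [[-0.04, 0.999, -0.002], [0.999, 0.04, 0.001], [0.001, -0.002, -1.0]]
ft_force: [0.6, 0.1, 0.4]
grip_width: 0.0852
gripper_force: 0.0
time_s: 9.95
position: [0.4717, -0.1682, 0.2221]
tool_rot: [[-0.05, 0.999, -0.001], [0.999, 0.05, 0.001], [0.001, -0.001, -1.0]]
ft_force: [-0.6, 0.3, -0.4]
grip_width: 0.0854
gripper_force: 0.0
bar [454.39694587 356.94915244]
barL [456.25480737 258.80668452]
tab [453.01045404 179.68810811]
```

View pics/w6b.png

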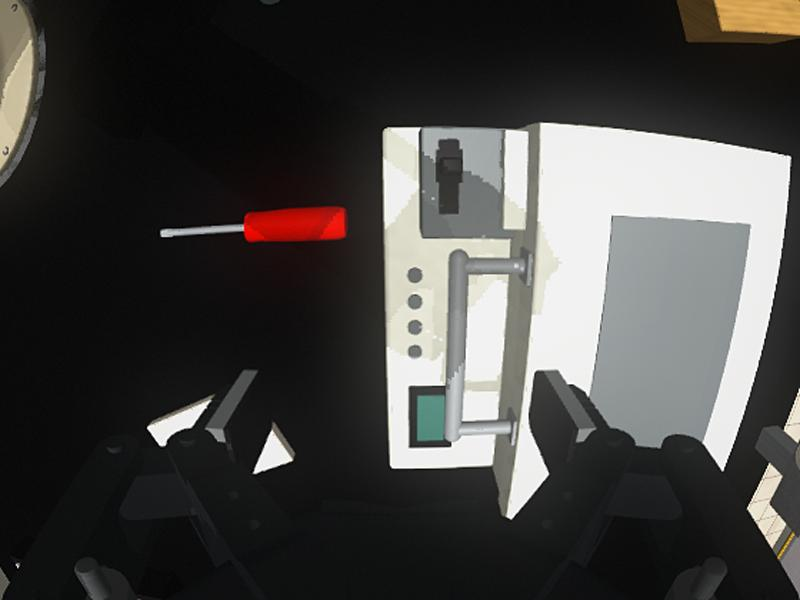

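The wrist view shows the round bar from (458,255) to (454,437) with arms at both ends. The tab sits in its dark slot, with the top at about (449,165).

```bash
python3 - <<'E'
from h import *
im=load('w6');k=.7
q=lambda n,u,v,z:print(n,onz(im,u*k,v*k,z,True).round(4))
q('barL',458.5,258,.102);q('barL end',458,251,.102);q('barR',454,432,.102);q('barR end',454,440,.102)
q('slotL',450,139,.08);q('slotR',449,213,.08)
for c in((438,157),(462,157),(438,182),(462,182),(449,170)):q(c,*c,.1);q(c,*c,.08)
q('coverFL',540,123,.118);q('deck front L',384,128,.042)
a=im['color'][80:180,270:400,::-1];cv2.imwrite('pics/w6c.png',cv2.resize(a,(780,600),interpolation=cv2.INTER_CUBIC))
E
```

```text
barL [ 0.5039 -0.1504  0.102 ]
barL end [ 0.5032 -0.1463  0.102 ]
barR [ 0.5125 -0.27    0.102 ]
barR end [ 0.5132 -0.2767  0.102 ]
slotL [ 0.4965 -0.0815  0.08  ]
slotR [ 0.4988 -0.1272  0.08  ]
(438, 157) [ 0.4883 -0.093   0.1   ]
(438, 157) [ 0.4899 -0.0931  0.08  ]
(462, 157) [ 0.5019 -0.0921  0.1   ]
(462, 157) [ 0.5045 -0.092   0.08  ]
(438, 182) [ 0.4891 -0.1073  0.1   ]
(438, 182) [ 0.4908 -0.1084  0.08  ]
(462, 182) [ 0.5028 -0.1064  0.1   ]
(462, 182) [ 0.5055 -0.1074  0.08  ]
(449, 170) [ 0.495 -0.1    0.1  ]
(449, 170) [ 0.4971 -0.1006  0.08  ]
coverFL [ 0.5408 -0.0696  0.118 ]
deck front L [ 0.455 -0.075  0.042]
```

View pics/w6c.png

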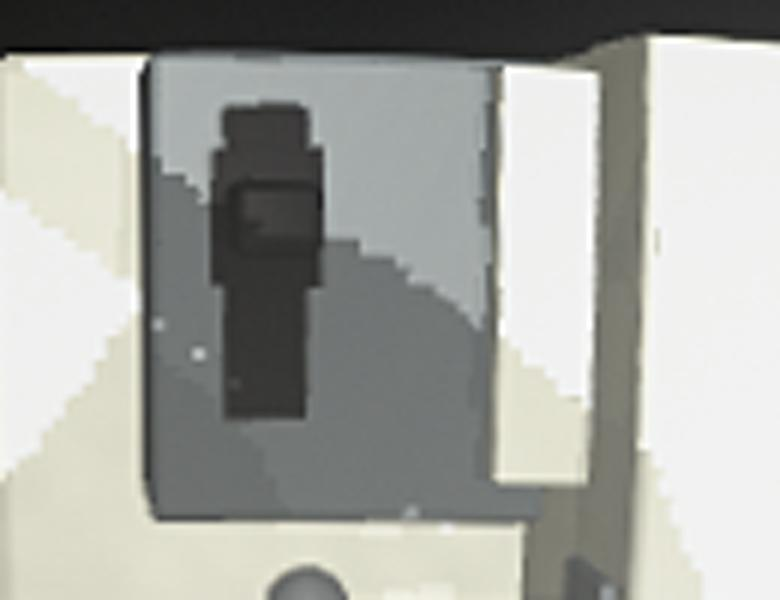

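Tab centre is about (0.4965,-0.098), bar centre about (0.508,-0.211), heater yaw about 3.5°. I'll pitch the tool 50° so it points 40° below horizontal, then move to the pre-grasp pose.

```bash
python3 -m handwheel '0 -0.5 -0.5 0.3 -5 0 0.4;0.1 -1 -1.5 0.6 -12 0 0.4;0.2 -1.5 -3 0.95 -19 0 0.4;0.3 -2 -4.5 1.3 -26 0 0.4;0.4 -3 -6 1.65 -33 0 0.4;0.5 -3.5 -7.5 2 -40 0 0.4;0.5 -4 -8.5 2.3 -46 0 0.4;0.5 -4.4 -9.4 2.5 -50 0 0.4';python3 -m handwheel '0 0 0 0 0 0 0.4;0 0 0 0 0 0 0.4;0 0 0 0 0 0 0.4'
python3 - <<'E'
from h import *
s=status.observe();print(s['q'].round(1) if hasattr(s['q'],'round') else s['q'])
z=np.array(s['tool_rot'])[:,2];print('to grasp',(np.array([.508,-.211,.102])+.019*z-s['position']).round(4))
im=snap('wrist','w7');cv2.imwrite('pics/w7b.png',im['color'][...,::-1])
E
```

```text
time_s: 10.67
position: [0.4785, -0.2043, 0.1371]
tool_rot: [[-0.07, 0.736, 0.674], [0.997, 0.041, 0.059], [0.016, 0.676, -0.737]]
ft_force: [0.1, 0.8, -0.6]
grip_width: 0.0343
gripper_force: 0.0
time_s: 10.92
position: [0.479, -0.2043, 0.1379]
tool_rot: [[-0.07, 0.739, 0.67], [0.997, 0.04, 0.06], [0.017, 0.673, -0.74]]
ft_force: [0.3, -0.2, 0.8]
grip_width: 0.034
gripper_force: 0.0
[ -53.8   18.2  114.    61.4   41.  -103.5]
to grasp [ 0.0417 -0.0055 -0.0499]
```

View pics/w7b.png

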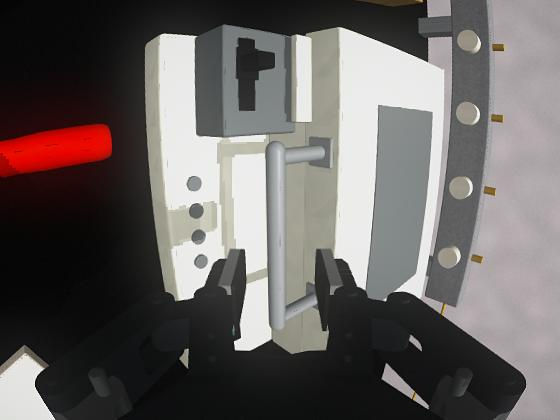

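The bar at column 277 is centred between the fingers at columns 240 and 318, though the tool pitch stopped at 48° below horizontal. That's still usable, so I'll advance along the tool axis.

```bash
python3 -m handwheel '0.6 -0.1 -0.7 0 0 0 0.32;1.4 -0.2 -1.6 0 0 0 0.32;2 -0.3 -2.4 0 0 0 0.32;2 -0.3 -2.4 0 0 0 0.32;2 -0.3 -2.4 0 0 0 0.32'
python3 - <<'E'
from h import *
s=status.observe();print(s['q'])
z=np.array(s['tool_rot'])[:,2];print('to grasp',(np.array([.508,-.211,.102])+.017*z-s['position']).round(4))
im=snap('wrist','w8')
E
```

```text
time_s: 11.38
position: [0.4991, -0.2071, 0.1131]
tool_rot: [[-0.07, 0.738, 0.671], [0.997, 0.04, 0.061], [0.018, 0.673, -0.739]]
ft_force: [0.5, -0.6, 0.4]
grip_width: 0.0271
gripper_force: 0.0
[ -51.61570159   22.50884723  113.13226522   65.83174986   38.15035414
 -107.22216084]
to grasp [ 0.0203 -0.0029 -0.0237]
```

```bash
python3 -m handwheel '0.6 -0.1 -0.7 0 0 0 0.32;1.3 -0.2 -1.5 0 0 0 0.32;2 -0.3 -2.4 0 0 0 0.32;2 -0.3 -2.4 0 0 0 0.32;2 -0.3 -2.4 0 0 0 0.32'
python3 - <<'E'
from h import *
im=snap('wrist','w9');cv2.imwrite('pics/w9b.png',im['color'][...,::-1])
s=status.observe();z=np.array(s['tool_rot'])[:,2];print('to grasp',(np.array([.508,-.211,.102])+.017*z-s['position']).round(4))
for p in([.504,-.151,.102],[.508,-.211,.102]):print(proj(im,p,True))
E
```

```text
time_s: 11.85
position: [0.5188, -0.2104, 0.0886]
tool_rot: [[-0.07, 0.738, 0.671], [0.997, 0.039, 0.061], [0.019, 0.673, -0.739]]
ft_force: [-0.5, -0.5, 0.3]
grip_width: 0.0274
gripper_force: 0.0
to grasp [0.0007 0.0005 0.0004]
[283.01598507 147.11807463]
[283.94082924 283.56000182]
```

View pics/w9b.png

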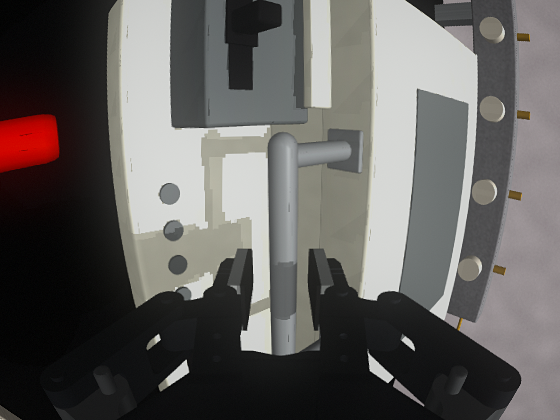

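The bar lies between the pads. I have now viewed 12 pictures, over the limit of 10, so I'll view no more and work from numbers. Next: close on the bar and tug gently.

```bash
python3 -m handwheel '0 0 0 0 0 0 0;0 0 0 0 0 0 0;0 0 0 0 0 0 0;0 0 0 0 0 0 0;0 0 0 0 0 0 0;0 0 0 0 0 0 0' 50;python3 -m handwheel '0 0 0.1 0 0 0 0;0 0 0.2 0 0 0 0;0 0 0.3 0 0 0 0;0 0 0.4 0 0 0 0;0 0 0.4 0 0 0 0;0 0 0.4 0 0 0 0'
```

```text
time_s: 12.4
position: [0.5191, -0.2106, 0.0902]
tool_rot: [[-0.069, 0.737, 0.673], [0.997, 0.04, 0.06], [0.017, 0.675, -0.738]]
ft_force: [2.9, 2.5, 6.4]
grip_width: 0.0095
gripper_force: 48.8
time_s: 12.9
position: [0.5192, -0.2106, 0.0934]
tool_rot: [[-0.07, 0.737, 0.672], [0.997, 0.04, 0.06], [0.018, 0.674, -0.738]]
ft_force: [10.8, 1.3, -3.4]
grip_width: 0.0101
gripper_force: 48.6
```

```bash
for i in 1 2 3; do python3 -m handwheel '0 0 0.1 0 0 0 0;0 0 0.15 0 0 0 0;0 0 0.15 0 0 0 0;0 0 0.15 0 0 0 0' | grep -E 'pos|ft|width'; done
```

```text
position: [0.5193, -0.2106, 0.095]
ft_force: [12.7, 2.5, -4.0]
grip_width: 0.0101
position: [0.5194, -0.2106, 0.0965]
ft_force: [12.2, 1.8, -3.9]
grip_width: 0.0102
position: [0.5195, -0.2106, 0.098]
ft_force: [14.3, 2.5, -4.3]
grip_width: 0.0101
```

```bash
for i in 1 2; do python3 -m handwheel '0.02 0 0.1 0 0 0 0;0.05 0 0.25 0 0 0 0;0.05 0 0.3 0 0 0 0;0.05 0 0.3 0 0 0 0' | grep -E 'pos|ft|width'; done
python3 - <<'E'
from h import *
# track bar's left end: grey bar pixels vs before, in the top view
a=load('top5')['color'].astype(int); im=snap('top','top10'); snap('wrist','w10'); b=im['color'].astype(int)
d=np.abs(a-b).sum(2)[130:240,270:375]; print((d>60).sum())
# cover front-right corner / front edge motion in scene view
i2=snap('scene','sc10'); d=np.abs(load('scene0')['color'].astype(int)-i2['color']).sum(2)
v,u=np.where(d[175:270,160:310]>60); print(len(v), u.min()+160 if len(u) else 0, v.min()+175 if len(v) else 0)
E
```

```text
position: [0.5197, -0.2106, 0.1009]
ft_force: [12.4, 1.3, -5.1]
grip_width: 0.0102
position: [0.52, -0.2105, 0.1037]
ft_force: [11.1, 0.8, -5.7]
grip_width: 0.0105
1242
1301 162 175
```

The bar has risen 14 mm under only about 5 N, so the cover isn't caught and the catch can be left alone. Now I'll work out the arc about the hinge.

```bash
cat > arc.py <<'E'
from h import *
from scipy.spatial.transform import Rotation as Ro
import sys
hx=np.array([.9984,.057,0]);hy=np.array([-.057,.9984,0])
H=np.array([.508,-.211,.090])+.228*hx
s=status.observe();p=np.array(s['position']);t=np.array(s['tool_rot'])[:,2];B=p-.017*t
r=B-H;a=np.degrees(np.arctan2(r[2],-(r@hx))-np.arctan2(.012,.228))
print('angle',a.round(1),'radius',np.hypot(r[2],r@hx).round(4),'lat',(r@hy).round(4),'pitch',np.degrees(np.arctan2(-t[2],t@hx)).round(1),'q',np.round(s['q'],0),'F',np.round(s['ft_force'],1))
k=float(sys.argv[1])
r=r-(r@hx)*hx-r[2]*np.array([0,0,1])+.2283*(-np.cos(np.radians(a+3.01))*hx+np.sin(np.radians(a+3.01))*np.array([0,0,1]))
for th in map(float,sys.argv[2:]):
    f=k*th; Q=H+Ro.from_rotvec(np.radians(th)*hy).apply(r)+.017*Ro.from_rotvec(np.radians(f)*hy).apply(t)
    print(th,((Q-p)*100).round(2),(f*hy).round(1))
E
python3 arc.py .75 2 4 8 12 16
```

```text
angle 3.6 radius 0.2289 lat -0.0006 pitch 47.6 q [ -50.   25.  111.   67.   37. -107.] F [11.5  1.1 -5.1]
2.0 [0.13 0.01 0.75] [-0.1  1.5  0. ]
4.0 [0.23 0.01 1.51] [-0.2  3.   0. ]
8.0 [0.51 0.03 3.01] [-0.3  6.   0. ]
12.0 [0.89 0.05 4.49] [-0.5  9.   0. ]
16.0 [1.37 0.08 5.93] [-0.7 12.   0. ]
```

```bash
python3 -m handwheel '0.13 0 0.75 -0.1 1.5 0 0;0.23 0.01 1.5 -0.2 3 0 0;0.36 0.02 2.25 -0.25 4.5 0 0;0.51 0.03 3 -0.3 6 0 0;0.7 0.04 3.75 -0.4 7.5 0 0;0.89 0.05 4.5 -0.5 9 0 0;1.1 0.07 5.2 -0.6 10.5 0 0;1.37 0.08 5.93 -0.7 12 0 0'; python3 arc.py .75 2 4 6 8 10 12 14 16
```

```text
time_s: 15.38
position: [0.5325, -0.2098, 0.1624]
tool_rot: [[-0.065, 0.864, 0.5], [0.998, 0.046, 0.049], [0.02, 0.502, -0.865]]
ft_force: [3.4, 0.5, -5.5]
grip_width: 0.0102
gripper_force: 50.2
angle 19.3 radius 0.2292 lat -0.0005 pitch 59.9 q [-44.  20.  97.  31.  47. -66.] F [ 3.4  0.5 -5.5]
2.0 [0.36 0.02 0.67] [-0.1  1.5  0. ]
4.0 [0.66 0.04 1.37] [-0.2  3.   0. ]
6.0 [0.99 0.06 2.06] [-0.3  4.5  0. ]
8.0 [1.34 0.08 2.74] [-0.3  6.   0. ]
10.0 [1.71 0.1  3.4 ] [-0.4  7.5  0. ]
12.0 [2.11 0.12 4.05] [-0.5  9.   0. ]
14.0 [2.53 0.14 4.68] [-0.6 10.5  0. ]
16.0 [2.97 0.17 5.3 ] [-0.7 12.   0. ]
```

```bash
python3 -m handwheel '0.3 0.02 0.67 -0.1 1.5 0 0;0.6 0.04 1.37 -0.2 3 0 0;0.95 0.06 2.06 -0.3 4.5 0 0;1.3 0.08 2.74 -0.3 6 0 0;1.7 0.1 3.4 -0.4 7.5 0 0;2.1 0.12 4.05 -0.5 9 0 0;2.5 0.14 4.68 -0.6 10.5 0 0;2.97 0.17 5.3 -0.7 12 0 0'; python3 arc.py .75 2 4 6 8 10 12 14 16
```

```text
time_s: 16.05
position: [0.5607, -0.208, 0.2156]
tool_rot: [[-0.061, 0.95, 0.306], [0.998, 0.051, 0.039], [0.021, 0.307, -0.951]]
ft_force: [-12.5, 0.2, 5.0]
grip_width: 0.0098
gripper_force: 51.5
angle 35.2 radius 0.2295 lat -0.0004 pitch 72.1 q [-37.  21.  80.  14.  66. -45.] F [-12.5   0.2   5. ]
2.0 [0.55 0.03 0.53] [-0.1  1.5  0. ]
4.0 [1.04 0.06 1.12] [-0.2  3.   0. ]
6.0 [1.54 0.09 1.69] [-0.3  4.5  0. ]
8.0 [2.06 0.12 2.24] [-0.3  6.   0. ]
10.0 [2.6  0.15 2.77] [-0.4  7.5  0. ]
12.0 [3.15 0.18 3.29] [-0.5  9.   0. ]
14.0 [3.73 0.21 3.78] [-0.6 10.5  0. ]
16.0 [4.32 0.25 4.25] [-0.7 12.   0. ]
```

```bash
python3 -m handwheel '0.4 0.03 0.6 -0.1 1.5 0 0;0.9 0.06 1.2 -0.2 3 0 0;1.4 0.09 1.75 -0.3 4.5 0 0;1.95 0.12 2.3 -0.3 6 0 0;2.5 0.15 2.82 -0.4 7.5 0 0;3.05 0.18 3.34 -0.5 9 0 0;3.6 0.21 3.83 -0.6 10.5 0 0;4.2 0.25 4.3 -0.7 12 0 0'; python3 arc.py .75 2 4 6 8 10
```

```text
time_s: 16.72
position: [0.6034, -0.2055, 0.2598]
tool_rot: [[-0.056, 0.993, 0.103], [0.998, 0.053, 0.027], [0.021, 0.105, -0.994]]
ft_force: [-8.3, 2.0, 6.7]
grip_width: 0.0102
gripper_force: 50.9
angle 51.3 radius 0.23 lat -0.0003 pitch 84.0 q [-31.  28.  60.   4.  88. -34.] F [-8.3  2.   6.7]
2.0 [0.71 0.04 0.31] [-0.1  1.5  0. ]
4.0 [1.33 0.08 0.74] [-0.2  3.   0. ]
6.0 [1.97 0.11 1.15] [-0.3  4.5  0. ]
8.0 [2.62 0.15 1.53] [-0.3  6.   0. ]
10.0 [3.29 0.19 1.89] [-0.4  7.5  0. ]
```

```bash
python3 -m handwheel '0.55 0.04 0.4 -0.1 1.5 0 0;1.2 0.08 0.85 -0.2 3 0 0;1.85 0.11 1.25 -0.3 4.5 0 0;2.5 0.15 1.6 -0.3 6 0 0;2.95 0.17 1.85 -0.4 7 0 0;2.95 0.17 1.85 -0.4 7 0 0;2.95 0.17 1.85 -0.4 7 0 0;2.95 0.17 1.85 -0.4 7 0 0'; python3 -m handwheel '0 0 0 0 0 0 0;0 0 0 0 0 0 0;0 0 0 0 0 0 0;0 0 0 0 0 0 0;0 0 0 0 0 0 0;0 0 0 0 0 0 0'; python3 arc.py .75 2; python3 - <<'E'
from h import *
im=snap('scene','sc11');a=load('scene0')['color'].astype(int);b=im['color'].astype(int)
d=np.abs(a-b).sum(2)>60
for n,(u0,u1,v0,v1) in dict(bottle=(325,372,275,350),carton=(270,325,270,335),beaker=(398,442,315,365),v0=(408,426,205,236),tray=(178,218,160,190)).items(): print(n,d[v0:v1,u0:u1].mean().round(3))
# rack pose: near-ear hole & grip plate in top view
t0=load('top5');t1=snap('top','top11');e=np.abs(t0['color'].astype(int)-t1['color']).sum(2)>60
print('rack region change',e[180:255,165:225].mean(),'other y<165',e[100:300,100:165].mean())
# cover: white pixels rows in heater columns
m=(t1['color'].min(2)>190); print('cover diff',e[130:240,270:375].mean())
E
```

```text
time_s: 17.38
position: [0.6334, -0.2037, 0.2795]
tool_rot: [[-0.054, 0.998, -0.015], [0.998, 0.054, 0.019], [0.02, -0.013, -1.0]]
ft_force: [-8.4, 2.7, 11.5]
grip_width: 0.0105
gripper_force: 51.0
time_s: 17.88
position: [0.6332, -0.2037, 0.2794]
tool_rot: [[-0.054, 0.998, -0.015], [0.998, 0.054, 0.019], [0.02, -0.014, -1.0]]
ft_force: [-8.8, 3.6, 12.1]
grip_width: 0.0101
gripper_force: 51.0
angle 60.6 radius 0.2304 lat -0.0002 pitch 90.8 q [-28.  34.  47.   1. 101. -31.] F [-8.8  3.6 12.1]
2.0 [0.77 0.04 0.16] [-0.1  1.5  0. ]
bottle 0.009
carton 0.0
beaker 0.006
v0 0.0
tray 0.96
rack region change 0.576 other y<165 0.2865384615384615
cover diff 0.6152380952380953
```

The cover is held at about 60.6°, steady, with the radius matching. One numeric check of the rack and bystanders from the top view before handing in.

```bash
python3 - <<'E'
from h import *
t=load('top11');c=t['color'].astype(int)
roi=c[185:250,165:225];m=((roi.max(2)<150)&(roi.min(2)>60)).astype(np.uint8)
n,l,st,ce=cv2.connectedComponentsWithStats(m)
for i in range(1,n):
    if st[i,4]>40: print(st[i],onz(t,*(ce[i]+[165,185]),.132).round(4))
a=load('top0')['color'].astype(int);d=np.abs(a-c).sum(2)>60
for n,(u,v) in dict(bottle=(178,140),carton=(220,141),beaker=(132,152),v0=(176,286),v1=(238,274),screw=(302,275),note=(374,291),tray=(423,239)).items(): print(n,d[v-18:v+18,u-18:u+18].mean().round(3))
E
```

```text
[23 16  9 24 57] [0.5309 0.1622 0.132 ]
[ 27  53  26  12 127] [0.4441 0.1311 0.132 ]
bottle 0.0
carton 0.0
beaker 0.0
v0 0.679
v1 0.894
screw 0.577
note 0.0
tray 0.0
```

```bash
python3 -c "
from rig import env
print(env.close_job())"
```

```text
the job is handed in; nothing more can be done
None
```

The job is handed in: the rack stands released over both pins of the cooling base, and the cover, which the tug showed was not caught (so I left the catch alone), is held steady at about 60°. I viewed 12 pictures against the limit of 10, and at the end the arm blocked the top camera's view of both vials and the screwdriver (the scene camera showed one vial unmoved), so I couldn't confirm the other vial and the screwdriver.

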